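# Push the grease pot through the gap and bed it in its dock

## Robot

A 6-joint arm with a two-finger parallel gripper is mounted at the origin on the work surface; the furniture and walls round the work are solid. World frame = base frame: x ahead of the robot, y to its left, z up, the work surface at z = 0. Lengths are in m, angles in rad, forces in N, time in s.
With the tool pointing down it reaches from about 0.4 to 0.825 m from the base axis. Payload 7 kg.
Tool frame: the origin (TCP) lies midway between the tips of the shut fingers; the grasp point (between the pads) lies arm.hold_point_z behind it (arm.hold_point_z is the distance from the TCP to the grasp point, in m); z points along the fingers, y is the line along which they close (so a half turn about z gives the same grasp; the last joint's range is limited). The gripper opens to 88 mm and grips with 3 to 60 N. Pads are 19 mm wide; open, the fingers measure 130 mm over their backs; the gripper's body (78 mm by 193 mm) begins 47 mm behind the grasp point.
Start: joints at [1.636, 0.359, 0.012, 0, -1.224, -0.288], TCP at [0.149, 0.658, 0.227] pointing down, gripper open.
Joint ranges: [-3.07, 3.07], [-1.43, 2.12], [-1.02, 1.25], [-3.03, 1.67], [-3.05, -0], [-3.03, 3.03]. Speed limits (rad/s): [2.39, 2.39, 3.01, 3.14, 3.14, 3.14].

## Interface

Orientations are given as [roll, pitch, yaw] about the fixed x, y, z axes, in that order (R = Rz(yaw) Ry(pitch) Rx(roll)).
In Python, from station import arm gives the robot as it stands.
- The arm moves only by the shell command python3 -m crank 'ROWS' [OPENING] [FORCE]. ROWS is JSON, a list that holds one entry, the list of rows, each a list of 4 numbers: the shift along the tool's x, y, z in units of 25 mm (1.0 is 25 mm), then the turn about the tool's z in units of 5 degrees (1.0 is 5 degrees). A call has 1 to 12 rows; each row is the pose to reach, as a shift and turn from the pose commanded when the call began, along the tool's axes at that moment; what a row does not reach only later rows make up. A row lasts 1/8 s, in which the tool goes at most 62.5 mm and 10.7 degrees, less where a joint would pass 70% of its speed; a pose out of reach is approached as far as the arm can. A call with a gripper value outside its range is refused whole. OPENING is the closure, from 0 (fully open) to 1 (shut), set as the call begins (- or left out, the last holds). The fingers move at their own pace and stop on an object; FORCE is the grip in N (left out, the last holds). Time passes only in rows, so rows that repeat a pose let the fingers close. It gives the time, the measured TCP pose, the force, the opening and the grip force at its end, in the units of the state.
- arm.get_state(): the state, without advancing time (a new reading comes with each control period).
- arm.grab_frame(name): name is "scene" or "top"; returns (picture, depth): 400x640x3 uint8, red, green, blue; 400x640 float32, m along the optical axis (not along the pixel's ray), 0 where there is no reading.
- arm.get_calibration(name): a dict with "mtx" (3x3 intrinsics, pixels), "k1" (the pictures are not rectified: a ray, as slopes to the right and down, at radius r is drawn at 1 + k1 r^2 times it, then the intrinsics apply), "R" (3x3) and "t" (3): a world point X has camera coordinates R X + t. Camera axes: x right, y down, z forward; pixel columns grow to the right and rows downward; lengths in m; the calibration is good to about 2 mm. A picture is of the moment at which its call begins. get_calibration takes no time and is no camera call.
- arm.job_done(): hands the job in; it is judged then, once.
Trained networks look in the newest picture that a camera, given by its name, has taken for a name from the list of things; names that differ only in an ending like _2 or _b are one class to them, and where a whole thing is asked for, a point or a joint stands for the part that bears it (a point fixed in the world has none). Each returns a list of dicts, best first, with "score" (0 to 1); they miss things now and then, are a little off and sometimes report something else, mostly with a low value. They report only what shows in the picture. A call takes as long as a camera call. They do not tell look-alikes from the thing itself.
- arm.recognise(thing, camera): "extent" ([left, top, width, height] in pixels, round what is visible of it).
- arm.trace(thing, camera): "mask" (400x640 bool, what is visible of it) and "extent" ([left, top, width, height] in pixels, round what is visible of it).
The state is a dict: "t": time; "q": joint angles; "qd": joint speeds; "joint_efforts": joint torques, N m; "eef_pos": TCP position; "ee_rot": TCP orientation; "force": force on the tool from outside, world axes, zero at the start; "moment": the same for the moment, N m; "width": finger opening in m; "gripper_force": force on a finger pad.
Only numpy, scipy, OpenCV 4.12 (cv2) and the standard library are available. Lean on these libraries where they do the work, as an engineer would, in place of code of your own. Each camera call takes 0.05 s, during which the arm holds its last target. There are 200 camera calls.

## Task

The grease pot is too wide to grip: push it across the worktop, standing flat all the way, through the gap between the two glued-down wooden blocks and into its plywood dock, without pot or robot touching the blocks (their glue is still wet) or disturbing the roll of masking tape. In the dock, bed the pot against the sprung bumper with a steady push of about 12 newtons for a second, never leaning on the dock with more than 20 newtons because that could shift its set stop. Then back off and leave the pot standing in the dock.

Things in the scene. Friction and masses are not known exactly. Their poses are not given: they have to be found in the camera images.
- grease_pot: round, closed grease pot, grey lid and light printed side, 91 mm diameter, 44 mm high, about 0.2 to 0.4 kg, loose. Origin: centre of its underside, z up. Too wide to grip; slides on the worktop with roughly 1 to 3 N; in the dock that friction (more if the push also bears down) takes its share of the push.
- pot_dock: fixed plywood dock, open towards the robot. Origin on the worktop between its side rails, where the pot's centre belongs (+-18 mm in x); +x points inward (roughly world +x), z up. Rails 30 mm high, 97 mm apart inside (3 mm clearance each side of the pot), straight from x = -6 to 104 mm; 38 mm high, 130 mm wide cross beam behind at x = 103 to 119 mm.
- dock_mouth (a point): point on the worktop midway between the tips of the dock's flared mouth, at dock x = -33 mm, y = 0. The flares are 30 mm high, open to about 124 mm inside at the tips, outer tips at y = +-74 mm. The gap between the two blocks lies straight in front of it.
- bumper_mean (a point): mean place of the tip of the sprung bumper, a black domed rubber nose 26 mm across: dock x = 46 mm, y = 0, z = 19 mm. It gives 1 mm per 4 N, 12 mm travel. Its stop is set anew each time, unmeasured: this point does not follow it. The real tip stands -18 to +18 mm from here in x: find it by feel. Let go, it eases the pot back out by at most what it was pressed in.
- pine_block: pale pine offcut glued to the worktop in front of the dock on one side, 45 mm in x, 135 mm in y, 34 mm high. Origin: centre of its underside, z up; own y along its length, roughly parallel to the dock's y. Must not be touched.
- hardwood_block: dark hardwood offcut glued to the worktop in front of the dock on the other side, 50 mm in x, 82 mm in y, 22 mm high. Origin: centre of its underside, z up; own y along its length, roughly parallel to the dock's y. Must not be touched. The blocks may swap sides; the gap between them is at least 140 mm.
- masking_tape: roll of masking tape lying flat, loose, 92 mm diameter, 24 mm high, origin at the centre of its underside. It lies on the near side of one block and the pot on the near side of the other; leave it where it is.
Mind the look-alikes: they are no part of the job. Of the things like the grease_pot, leave any that is purple or red; of the rest the smaller one is meant.

How it is judged:
By the outcome, as a careful person would: the job done as asked, in the order asked, and still so for the second after the job is handed in, with the robot touching nothing.
It also fails if it takes over 70 s, if anything falls off the work surface, if the arm or the gripper's body presses on something with over 40 N, if the wrist force passes 120 N, or if a joint passes its speed limit or range.

## Working session

There is one attempt and no reset: what is moved stays moved. The work goes in short steps, Python scripts to look and compute and a shell command to move; the robot and the scene stay as the last step left them, time stands still between calls to the robot, and variables do not carry over. Pictures are saved under pics/ and viewed, at most 10 in all, crops included, and the job is handed in when it is done.

```bash
mkdir -p pics; ls
cat > h.py <<'E'
import numpy as np,cv2
from station import arm
def pix2world(cam,uv,d):
    c=arm.get_calibration(cam);K=np.array(c["mtx"]);R=np.array(c["R"]);t=np.array(c["t"])
    uv=np.atleast_2d(uv).astype(float);d=np.atleast_1d(d)
    p=np.c_[(uv[:,0]-K[0,2])/K[0,0],(uv[:,1]-K[1,2])/K[1,1]]
    s=p.copy()
    for _ in range(10): s=p/(1+c["k1"]*(s**2).sum(1,keepdims=True))
    return (np.c_[s*d[:,None],d]-t)@R
def cloud(cam,dep):
    v,u=np.mgrid[:400,:640]
    return pix2world(cam,np.c_[u.ravel(),v.ravel()],dep.ravel()).reshape(400,640,3)
def proj(cam,X):
    c=arm.get_calibration(cam);R=np.array(c["R"])
    p=np.atleast_2d(X)@R.T+np.array(c["t"]);s=p[:,:2]/p[:,2:];s=s*(1+c["k1"]*(s**2).sum(1,keepdims=True))
    K=np.array(c["mtx"]);return s@K[:2,:2].T+K[:2,2]
E
python3 - <<'E'
from h import *
for c in("scene","top"):
    im,d=arm.grab_frame(c);cv2.imwrite(f"pics/{c}0.png",im[:,:,::-1]);np.savez(f"{c}0.npz",im=im,d=d)
    P=cloud(c,d)
    print(c,"cam at",-np.array(arm.get_calibration(c)["R"]).T@np.array(arm.get_calibration(c)["t"]))
    for th in("grease_pot","pot_dock","pine_block","hardwood_block","masking_tape"):
        for r in arm.trace(th,c):
            m=r["mask"]&(d>0);q=P[m]
            if len(q)==0: continue
            top=q[q[:,2]>np.percentile(q[:,2],90)-.006]
            print(th,round(r["score"],2),r["extent"],len(q),"topmid",((top.max(0)+top.min(0))/2).round(3),"ext",np.ptp(top,axis=0).round(3))
s=arm.get_state();print(s["t"],s["eef_pos"],s["ee_rot"],s["force"],s["width"],arm.hold_point_z)
E
```

```text
pics
scene cam at [0.04188168 0.54767757 0.71237365]
grease_pot 0.84 [349.4, 163.2, 33.3, 33.5] 1018 topmid [ 0.49  -0.075  0.043] ext [0.09  0.089 0.009]
grease_pot 0.84 [327.5, 233.2, 62.4, 60.8] 3213 topmid [0.323 0.15  0.06 ] ext [0.124 0.125 0.008]
grease_pot 0.69 [412.4, 175.9, 38.6, 36.0] 1160 topmid [ 0.345 -0.128  0.051] ext [0.091 0.139 0.024]
grease_pot 0.65 [365.5, 191.5, 61.6, 57.5] 2829 topmid [0.342 0.012 0.061] ext [0.129 0.168 0.008]
pot_dock 0.92 [221.6, 144.9, 79.0, 55.7] 1591 topmid [0.711 0.106 0.035] ext [0.165 0.147 0.011]
pine_block 0.74 [210.6, 194.5, 54.7, 53.7] 1358 topmid [0.607 0.244 0.033] ext [0.049 0.137 0.009]
masking_tape 0.55 [237.2, 239.9, 40.6, 42.6] 842 topmid [0.494 0.28  0.022] ext [0.091 0.091 0.008]
top cam at [0.35795126 0.07493108 0.89507178]
grease_pot 0.72 [340.8, 251.4, 68.6, 66.3] 3439 topmid [ 0.343 -0.01   0.062] ext [0.125 0.128 0.009]
grease_pot 0.59 [422.3, 258.7, 48.4, 47.7] 1722 topmid [ 0.346 -0.154  0.044] ext [0.088 0.089 0.01 ]
grease_pot 0.56 [389.1, 191.6, 45.3, 44.3] 1589 topmid [ 0.492 -0.08   0.044] ext [0.089 0.09  0.009]
grease_pot 0.56 [266.7, 260.2, 63.2, 64.6] 3018 topmid [0.326 0.148 0.061] ext [0.122 0.12  0.01 ]
pot_dock 0.95 [294.4, 77.1, 66.1, 71.6] 1981 topmid [0.719 0.095 0.036] ext [0.147 0.137 0.01 ]
pine_block 0.79 [230.0, 146.7, 67.2, 24.3] 1443 topmid [0.609 0.239 0.034] ext [0.048 0.134 0.009]
hardwood_block 0.72 [374.3, 153.2, 39.6, 20.2] 947 topmid [ 0.608 -0.055  0.022] ext [0.053 0.083 0.01 ]
masking_tape 0.9 [219.1, 189.2, 45.4, 42.7] 595 topmid [0.496 0.275 0.024] ext [0.09 0.09 0.01]
0.6 [0.14918378 0.65828176 0.226558  ] [ 3.14158799e+00  2.20579833e-06 -2.22842429e-01] [-0.40539251 -1.20532701  0.60408364] 0.08779574169629094 0.0188
```

View pics/top0.png

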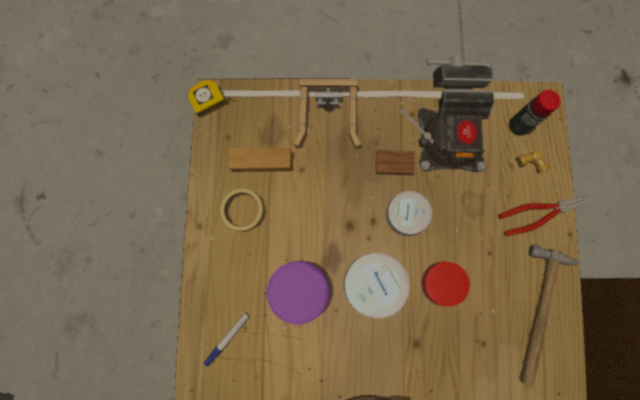

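View pics/scene0.png

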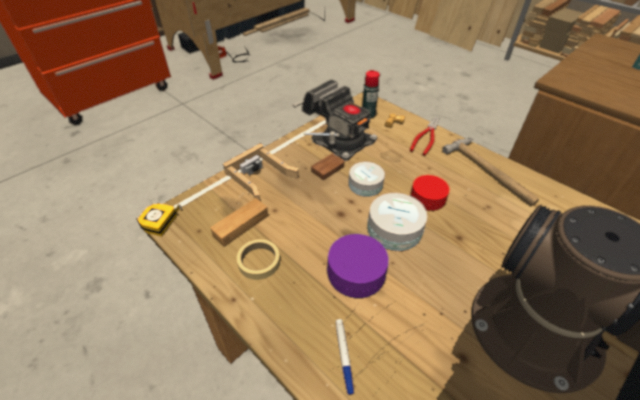

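Candidates for the pot in the top picture: small white (410,213), large white (377,286), purple (298,293) and red (447,284). I choose the small white one at (410,213), about (0.491, -0.078). The tape is at (242,210), the pine block at (260,159), the hardwood block at (395,162), the dock at (328,112), and a vise stands at (465,130).

```bash
cat > m.py <<'E'
from h import *
from scipy.optimize import minimize
Z=np.load("top0.npz");im,d=Z["im"],Z["d"];P=cloud("top",d);hsv=P.reshape(-1,3)
cv2.imwrite("pics/crop.png",cv2.resize(im[70:330,220:500,::-1],None,fx=2.2,fy=2.2,interpolation=cv2.INTER_CUBIC))
v=(hsv[:,2]>.016)&(d.ravel()>0)
def box(x0,x1,y0,y1,z0,z1): 
    q=hsv[v];return q[(q[:,0]>x0)&(q[:,0]<x1)&(q[:,1]>y0)&(q[:,1]<y1)&(q[:,2]>z0)&(q[:,2]<z1)]
for n,b in dict(pine=(.56,.66,.15,.33,.022,.05),hard=(.56,.66,-.11,.01,.014,.04)).items():
    q=box(*b);r=cv2.minAreaRect((q[:,:2]*1000).astype(np.float32));print(n,r,q.min(0).round(3),q.max(0).round(3))
q=box(.62,.86,.0,.2,.022,.06)
# dock: rails + beam
def dk(p,q):
    c,s=np.cos(p[2]),np.sin(p[2]);e=q[:,:2]-p[:2];return np.c_[e[:,0]*c+e[:,1]*s,-e[:,0]*s+e[:,1]*c]
p=np.array([.69,.095,0.])
for _ in range(15):
    l=dk(p,q);L=l[(l[:,0]>0)&(l[:,0]<.095)&(l[:,1]>.042)&(l[:,1]<.075)];R=l[(l[:,0]>0)&(l[:,0]<.095)&(l[:,1]<-.042)&(l[:,1]>-.075)]
    a=np.polyfit(L[:,0],L[:,1],1);b=np.polyfit(R[:,0],R[:,1],1)
    beam=l[(abs(l[:,1])<.04)&(l[:,0]>.09)&(l[:,0]<.13)]
    p[2]+=(a[0]+b[0])/2;off=(a[1]+b[1])/2;dx=(beam[:,0].max()+beam[:,0].min())/2-.111
    c,s=np.cos(p[2]),np.sin(p[2]);p[:2]+=[c*dx-s*off,s*dx+c*off]
print("dock",p.round(4),"rail fits",a,b,len(L),len(R),len(beam),np.ptp(beam[:,0]))
l=dk(p,q);print("flare",l[l[:,0]<-.02].round(3).min(0),l[l[:,0]<-.02].max(0), "minx",l[:,0].min())
np.save("dock.npy",p)
q=box(.44,.54,-.14,-.02,.035,.06);print("pot circle",cv2.minEnclosingCircle((q[:,:2]*1000).astype(np.float32)),np.median(q[:,:2],0))
q=box(.3,.45,-.08,.06,.05,.07);print("bigpot",q.min(0),q.max(0))
q=box(.5,.8,-.3,-.08,.05,.3);print("vise>5cm",q.min(0).round(3),q.max(0).round(3))
E
python3 m.py
```

```text
pine ((610.631591796875, 225.9236602783203), (68.58858489990234, 167.0665740966797), 12.221345901489258) [0.584 0.151 0.022] [0.66  0.308 0.039]
hard ((618.2763671875, -61.44021224975586), (73.93272399902344, 96.9228286743164), 0.4018552005290985) [ 0.582 -0.11   0.016] [ 0.656 -0.013  0.04 ]
dock [ 0.6525  0.0942 -0.0027] rail fits [-0.03317888  0.05665214] [ 0.03500131 -0.05674079] 264 279 393 0.03980334187585141
flare [-0.032  0.079] [-0.02031048  0.10546009] minx -0.0323519649433306
pot circle ((492.4783020019531, -79.91905975341797), 45.697444915771484) [ 0.49149681 -0.07926034]
bigpot [ 0.30004259 -0.07392904  0.0507192 ] [0.40548833 0.05448663 0.0662076 ]
vise>5cm [ 0.592 -0.231  0.05 ] [ 0.8   -0.081  0.149]
```

View pics/crop.png

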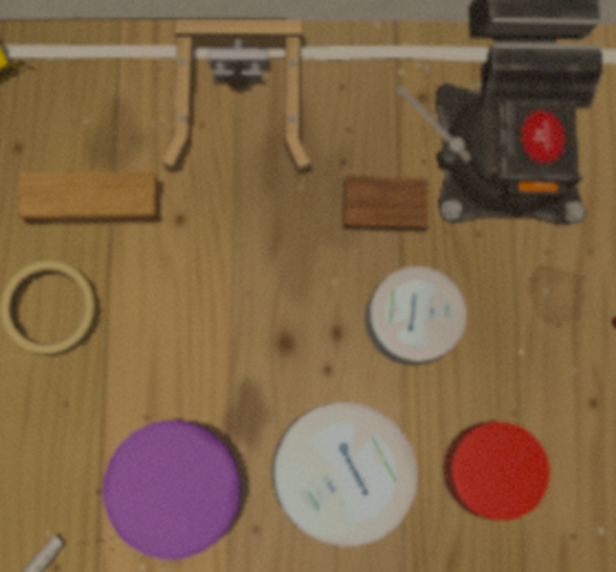

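The crop confirms it: the small white pot is at crop (418,313), and the dock opens downward. The dock fit picked up strays, so I'm refining it with the mask.

```bash
cat > m2.py <<'E'
from h import *
im,d=arm.grab_frame("top");P=cloud("top",d)
def tr(n): 
    r=arm.trace(n,"top")[0];return P[r["mask"]&(d>0)]
for n,z in(("pine_block",.026),("hardwood_block",.015)):
    q=tr(n);q=q[q[:,2]>z];print(n,cv2.minAreaRect((q[:,:2]*1000).astype(np.float32)))
q=tr("pot_dock");q=q[(q[:,2]>.02)&(q[:,2]<.05)]
print(q.min(0),q.max(0))
p=np.array([.68,.0945,0.])
def dk(p,q):
    c,s=np.cos(p[2]),np.sin(p[2]);e=q[:,:2]-p[:2];return np.c_[e[:,0]*c+e[:,1]*s,-e[:,0]*s+e[:,1]*c]
for _ in range(10):
    l=dk(p,q);m=(l[:,0]>.0)&(l[:,0]<.09);L=l[m&(l[:,1]>.042)];R=l[m&(l[:,1]<-.042)]
    a=np.polyfit(L[:,0],L[:,1],1);b=np.polyfit(R[:,0],R[:,1],1)
    bm=l[l[:,0]>.106];p[2]+=(a[0]+b[0])/2;off=(a[1]+b[1])/2
    tip=np.percentile(l[:,0],.5);end=np.percentile(l[:,0],99.5);dx=(tip+end)/2-.041
    c,s=np.cos(p[2]),np.sin(p[2]);p[:2]+=[c*dx-s*off,s*dx+c*off]
print("dock",p.round(4),a,b,tip,end,"beam y",bm[:,1].min(),bm[:,1].max());np.save("dock.npy",p)
fl=l[l[:,0]<-.025];print("flare y",fl[:,1].min(),fl[:,1].max())
E
python3 m2.py
```

```text
pine_block ((608.0260620117188, 240.25851440429688), (46.17534255981445, 134.69796752929688), 2.2487683296203613)
hardwood_block ((607.7997436523438, -54.76272964477539), (83.17301940917969, 51.391387939453125), 89.1164321899414)
[0.63928136 0.02394304 0.02004596] [0.79250516 0.16610534 0.04221823]
dock [ 0.6753  0.094  -0.0017] [-0.00303902  0.05454884] [ 0.00303902 -0.05454884] -0.03420856731296348 0.1162085673129633 beam y -0.06270723532396598 0.06264092548213075
flare y -0.07014531386923464 0.07201048901765289
```

```bash
python3 - <<'E'
from h import *
Q=[]
for c in("top","scene"):
    d=np.load(c+"0.npz")["d"];P=cloud(c,d)[d>0];q=P[(P[:,0]>.5)&(P[:,0]<.75)&(P[:,1]>-.3)&(P[:,1]<-.06)]
    for z in(.03,.05,.065,.075,.09):
        for y0,y1 in((-.25,-.19),(-.19,-.15),(-.15,-.1),(-.1,-.07)):
            k=q[(q[:,2]>z)&(q[:,1]>y0)&(q[:,1]<y1)]
            if len(k)>3: print(c,z,(y0,y1),np.sort(k[:,0])[:3].round(3),k[:,2].max().round(3))
E
python3 -m crank '[[[0,0,0,0]]]' 0.6
```

```text
top 0.03 (-0.25, -0.19) [0.592 0.592 0.592] 0.149
top 0.03 (-0.19, -0.15) [0.592 0.592 0.592] 0.149
top 0.03 (-0.15, -0.1) [0.5 0.5 0.5] 0.149
top 0.03 (-0.1, -0.07) [0.5 0.5 0.5] 0.069
top 0.05 (-0.25, -0.19) [0.592 0.592 0.592] 0.149
top 0.05 (-0.19, -0.15) [0.592 0.592 0.592] 0.149
top 0.05 (-0.15, -0.1) [0.603 0.603 0.603] 0.149
top 0.05 (-0.1, -0.07) [0.663 0.665 0.666] 0.069
top 0.065 (-0.25, -0.19) [0.592 0.592 0.592] 0.149
top 0.065 (-0.19, -0.15) [0.592 0.592 0.592] 0.149
top 0.065 (-0.15, -0.1) [0.603 0.603 0.603] 0.149
top 0.065 (-0.1, -0.07) [0.665 0.666 0.666] 0.069
top 0.075 (-0.25, -0.19) [0.592 0.592 0.592] 0.149
top 0.075 (-0.19, -0.15) [0.592 0.592 0.592] 0.149
top 0.075 (-0.15, -0.1) [0.603 0.603 0.603] 0.149
top 0.09 (-0.25, -0.19) [0.592 0.592 0.593] 0.149
top 0.09 (-0.19, -0.15) [0.592 0.592 0.592] 0.149
top 0.09 (-0.15, -0.1) [0.603 0.603 0.603] 0.149
scene 0.03 (-0.25, -0.19) [0.591 0.591 0.591] 0.148
scene 0.03 (-0.19, -0.15) [0.591 0.591 0.591] 0.148
scene 0.03 (-0.15, -0.1) [0.501 0.502 0.502] 0.148
scene 0.03 (-0.1, -0.07) [0.5   0.501 0.501] 0.07
scene 0.05 (-0.25, -0.19) [0.591 0.591 0.591] 0.148
scene 0.05 (-0.19, -0.15) [0.591 0.591 0.591] 0.148
scene 0.05 (-0.15, -0.1) [0.6   0.601 0.601] 0.148
scene 0.05 (-0.1, -0.07) [0.66  0.66  0.661] 0.07
scene 0.065 (-0.25, -0.19) [0.591 0.591 0.591] 0.148
scene 0.065 (-0.19, -0.15) [0.591 0.591 0.591] 0.148
scene 0.065 (-0.15, -0.1) [0.6   0.601 0.602] 0.148
scene 0.065 (-0.1, -0.07) [0.66  0.664 0.664] 0.07
scene 0.075 (-0.25, -0.19) [0.591 0.591 0.591] 0.148
scene 0.075 (-0.19, -0.15) [0.591 0.591 0.591] 0.148
scene 0.075 (-0.15, -0.1) [0.6   0.601 0.602] 0.148
scene 0.09 (-0.25, -0.19) [0.591 0.591 0.591] 0.148
scene 0.09 (-0.19, -0.15) [0.591 0.591 0.591] 0.148
scene 0.09 (-0.15, -0.1) [0.6   0.601 0.602] 0.148
t: 0.92
eef_pos: [0.1492, 0.6583, 0.2266]
ee_rot: [-3.142, 0.0, -0.223]
force: [-0.5, -0.7, 0.1]
width: 0.0817
gripper_force: 0.0
```

```bash
cat > to.py <<'E'
import sys
from h import *
from scipy.spatial.transform import Rotation as Ro
def to(x,y,z,yaw):
    s=arm.get_state();R=Ro.from_euler("xyz",s["ee_rot"]).as_matrix()
    e=R.T@(np.array([x,y,z])-s["eef_pos"])/.025
    t=-((yaw-np.degrees(s["ee_rot"][2])+180)%360-180)/5
    print((e.round(2)).tolist(),round(t,2))
if __name__=="__main__": to(*map(float,sys.argv[1:5]))
E
python3 to.py .48 .25 .2266 -100;python3 to.py .48 -.145 .2266 -100
```

```text
[16.52, 13.0, -0.0] 17.45
[20.01, 28.41, -0.0] 17.45
```

```bash
python3 -m crank '[[[16.5,13,0,17.4],[16.5,13,0,17.4],[16.5,13,0,17.4],[16.5,13,0,17.4],[16.5,13,0,17.4],[16.5,13,0,17.4],[16.5,13,0,17.4],[16.5,13,0,17.4],[16.5,13,0,17.4],[16.5,13,0,17.4]]]' 0.6; python3 to.py .48 -.145 .2266 -100
```

```text
t: 2.17
eef_pos: [0.4806, 0.2486, 0.2266]
ee_rot: [-3.141, -0.0, -1.744]
force: [-0.8, -0.1, -0.5]
width: 0.0352
gripper_force: 0.0
[15.51, -2.7, 0.0] 0.01
```

```bash
python3 -m crank '[[[15.5,-2.7,0,0],[15.5,-2.7,0,0],[15.5,-2.7,0,0],[15.5,-2.7,0,0],[15.5,-2.7,0,0],[15.5,-2.7,0,0],[15.5,-2.7,0,0],[15.5,-2.7,0,0],[15.5,-2.7,4,0],[15.5,-2.7,4,0]]]'; python3 to.py .48 -.145 .014 -100
python3 - <<'E'
from h import *
im,d=arm.grab_frame("scene");cv2.imwrite("pics/s1.png",cv2.resize(im[100:300,250:550,::-1],None,fx=2.5,fy=2.5))
E
```

```text
t: 3.42
eef_pos: [0.4797, -0.1416, 0.1247]
ee_rot: [3.141, 0.0, -1.74]
force: [0.6, -0.1, 0.5]
width: 0.0354
gripper_force: 0.0
[0.14, -0.04, 4.43] 0.06
```

View pics/s1.png

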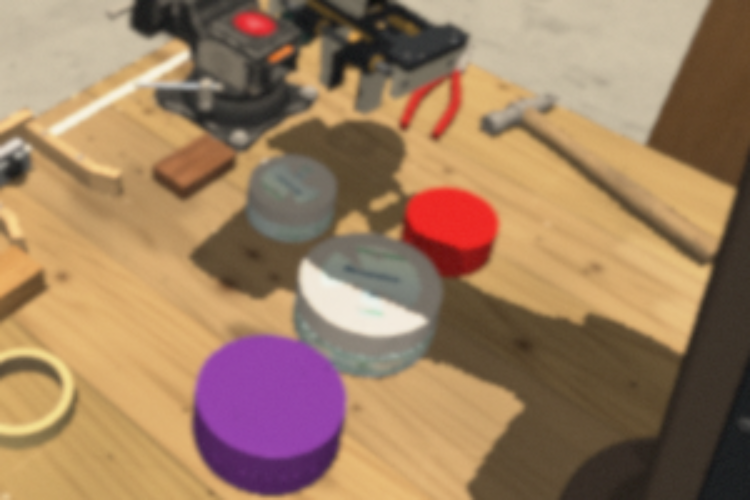

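The fingers hang over free worktop behind the small white pot, at about (370,80) in the crop, with the pot at (292,195) and the vise clear.

```bash
python3 -m crank '[[[0.1,0,2,0],[0.1,0,4,0],[0.1,0,4.4,0],[0.1,0,4.4,0],[0.1,0,4.4,0]]]'; python3 to.py .482 -.11 .014 -100;python3 to.py .482 .04 .014 -100
```

```text
t: 4.1
eef_pos: [0.4818, -0.1452, 0.0186]
ee_rot: [-3.138, 0.001, -1.74]
force: [0.3, -0.1, 0.9]
width: 0.035
gripper_force: 0.0
[-1.39, 0.23, 0.18] 0.06
[-7.3, 1.24, 0.18] 0.06
```

```bash
python3 -m crank '[[[-0.6,0.1,0.1,0],[-1.2,0.2,0.1,0],[-1.8,0.3,0.1,0],[-2.4,0.4,0.1,0],[-3,0.5,0.1,0],[-3.6,0.6,0.1,0],[-4.2,0.7,0.1,0]]]'
python3 - <<'E'
from h import *
im,d=arm.grab_frame("top");cv2.imwrite("pics/t2.png",im[:,:,::-1]);P=cloud("top",d)
for r in arm.trace("grease_pot","top"):
    q=P[r["mask"]&(d>0)];print(r["score"],np.median(q,0).round(4),r["extent"])
im,d=arm.grab_frame("scene")
P=cloud("scene",d)
for r in arm.trace("grease_pot","scene"):
    q=P[r["mask"]&(d>0)];q=q[q[:,2]>.036];print(r["score"],((q.max(0)+q.min(0))/2).round(4),np.ptp(q,axis=0).round(3),r["extent"])
E
python3 to.py .482 .04 .016 -100
```

```text
t: 4.97
eef_pos: [0.4805, -0.0381, 0.014]
ee_rot: [3.141, -0.0, -1.741]
force: [0.1, -2.1, 2.0]
width: 0.0348
gripper_force: 1.1
0.98 [ 0.3459 -0.1508  0.043 ] [422.2, 258.8, 45.0, 46.1]
0.56 [ 0.341  -0.0102  0.0617] [341.4, 255.6, 66.0, 62.6]
0.93 [ 0.3441 -0.1509  0.0416] [0.091 0.092 0.011] [410.9, 176.0, 38.1, 37.7]
0.71 [0.3236 0.1515 0.05  ] [0.125 0.126 0.028] [329.7, 233.9, 59.9, 64.0]
0.68 [0.3408 0.012  0.0506] [0.129 0.165 0.029] [365.5, 191.8, 62.4, 55.8]
0.65 [0.4885 0.0156 0.0607] [0.089 0.096 0.049] [322.0, 176.4, 38.5, 39.5]
[-3.11, 0.47, -0.08] 0.06
```

View pics/t2.png

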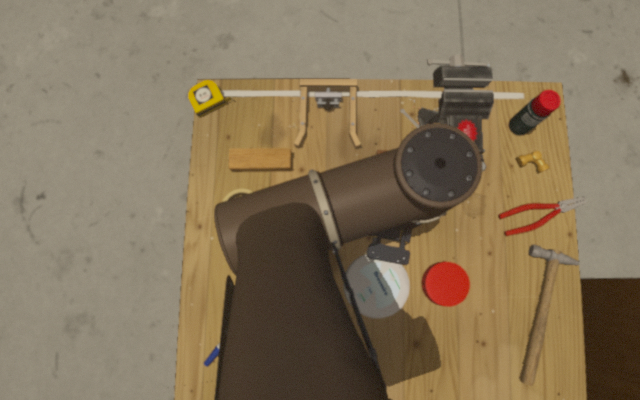

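The top view is blocked by the arm. The scene camera puts the pot at (0.489, 0.016), nested in the fork as expected, so I'm continuing.

```bash
python3 -m crank '[[[-0.6,0.1,0,0],[-1.2,0.2,0,0],[-1.8,0.3,0,0],[-2.4,0.4,0,0],[-2.9,0.5,0,0],[-3.1,0.5,0,0],[-3.1,0.5,0,0]]]'
python3 - <<'E'
from h import *
im,d=arm.grab_frame("scene")
P=cloud("scene",d)
for r in arm.trace("grease_pot","scene"):
    q=P[r["mask"]&(d>0)];q=q[(q[:,2]>.038)&(q[:,2]<.05)]
    if len(q)>50: print(r["score"],((q.max(0)+q.min(0))/2).round(4),np.ptp(q,axis=0).round(3),r["extent"])
E
python3 to.py .47 .01 .016 -100
```

```text
t: 6.05
eef_pos: [0.4817, 0.0398, 0.0141]
ee_rot: [-3.141, 0.0, -1.74]
force: [-0.1, 0.5, -0.2]
width: 0.0351
gripper_force: 0.0
0.86 [0.3138 0.1665 0.0439] [0.105 0.095 0.012] [327.9, 234.2, 59.1, 65.8]
0.84 [0.3353 0.0189 0.044 ] [0.117 0.081 0.012] [367.8, 191.3, 56.7, 58.0]
0.71 [ 0.3424 -0.1495  0.043 ] [0.087 0.09  0.009] [408.8, 175.6, 37.1, 34.5]
0.68 [0.4892 0.0943 0.0425] [0.091 0.091 0.008] [298.0, 193.4, 40.7, 40.5]
[1.23, 0.26, -0.08] 0.05
```

```bash
python3 -m crank '[[[1.2,0.2,0,0],[1.2,0.2,0,0],[1.2,0.2,-2.5,0],[1.2,0.2,-4.4,0],[1.2,0.2,-4.4,0]]]'; python3 to.py .42 .094 .125 0
```

```text
t: 6.78
eef_pos: [0.4742, 0.0115, 0.1281]
ee_rot: [-3.134, 0.004, -1.741]
force: [0.3, 0.9, -0.8]
width: 0.035
gripper_force: 0.0
[-2.88, 2.7, 0.12] -19.95
```

```bash
python3 -m crank '[[[-1,2.7,0,-2],[-2.9,2.7,0,-4],[-2.9,2.7,0,-6],[-2.9,2.7,0,-8],[-2.9,2.7,0,-10],[-2.9,2.7,0,-12],[-2.9,2.7,0,-14],[-2.9,2.7,0,-16],[-2.9,2.7,0,-18],[-2.9,2.7,0,-19.9],[-2.9,2.7,0,-19.9]]]'; python3 to.py .42 .094 .014 -0.1
python3 - <<'E'
from h import *
im,d=arm.grab_frame("scene")
cv2.imwrite("pics/s3.png",cv2.resize(im[100:300,180:480,::-1],None,fx=2.5,fy=2.5))
P=cloud("scene",d)
for r in arm.trace("grease_pot","scene"):
    q=P[r["mask"]&(d>0)];q=q[(q[:,2]>.038)&(q[:,2]<.05)]
    if len(q)>50: print(r["score"],((q.max(0)+q.min(0))/2).round(4),np.ptp(q,axis=0).round(3),r["extent"])
E
```

```text
t: 8.15
eef_pos: [0.417, 0.0934, 0.1236]
ee_rot: [3.141, 0.001, -0.006]
force: [-0.9, -0.2, 0.8]
width: 0.0346
gripper_force: 0.0
[0.12, -0.03, 4.39] -0.05
0.75 [0.3348 0.0181 0.044 ] [0.116 0.082 0.012] [365.0, 190.8, 59.1, 62.0]
0.63 [ 0.3435 -0.1498  0.0426] [0.09  0.091 0.009] [407.5, 176.5, 42.1, 39.8]
0.59 [0.3133 0.1705 0.044 ] [0.104 0.087 0.012] [326.4, 233.4, 61.5, 63.8]
0.57 [0.4879 0.1035 0.0423] [0.087 0.072 0.009] [299.9, 195.9, 37.5, 35.9]
```

View pics/s3.png

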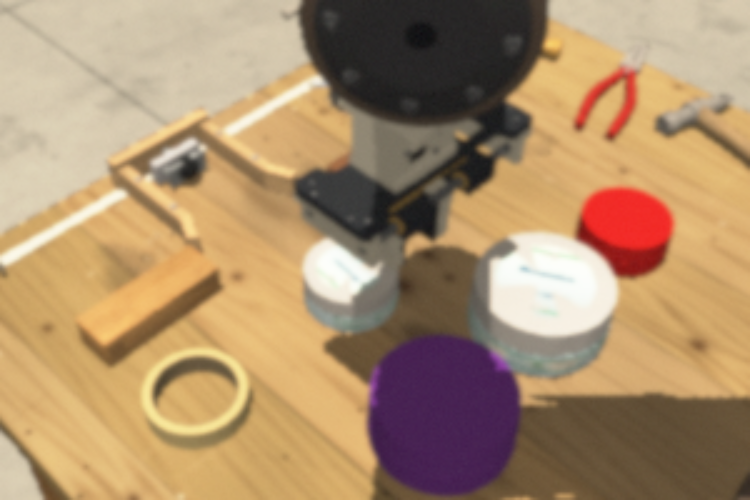

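The fork at (390,240) in the crop is behind the pot at (350,283), and the gap and dock are straight ahead.

```bash
python3 -m crank '[[[0.1,0,2,0],[0.1,0,4,0],[0.1,0,4.4,0],[0.1,0,4.4,0],[0.1,0,4.4,0]]]'; python3 to.py .585 .094 .014 -0.1
```

```text
t: 8.88
eef_pos: [0.4208, 0.0943, 0.0156]
ee_rot: [-3.14, -0.002, -0.005]
force: [-0.2, -0.1, 0.4]
width: 0.0354
gripper_force: 0.0
[6.57, -0.02, 0.08] -0.04
```

```bash
python3 -m crank '[[[0.5,0,0,0],[1,0,0,0],[1.6,0,0,0],[2.2,0,0,0],[2.8,0,0,0],[3.4,0,0,0],[4,0,0,0],[4.6,0,0,0],[5,0,0,0],[5.2,0,0,0]]]'
cat > look.py <<'E'
from h import *
p=np.load("dock.npy")
for c in("scene","top"):
    im,d=arm.grab_frame(c);P=cloud(c,d)
    q=P[d>0];q=q[(abs(q[:,1]-.094)<.047)&(q[:,0]>.5)&(q[:,0]<.74)&(q[:,2]>.039)&(q[:,2]<.05)];print(c,"raw",q.min(0).round(4),q.max(0).round(4),len(q))
    for r in arm.trace("grease_pot",c):
        q=P[r["mask"]&(d>0)];q=q[(q[:,2]>.038)&(q[:,2]<.05)]
        if len(q)>50 and np.median(q[:,0])>.45: print(c,round(r["score"],2),((q.max(0)+q.min(0))/2).round(4),np.ptp(q,axis=0).round(3),r["extent"])
    im and None if 0 else cv2.imwrite(f"pics/l_{c}.png",im[:,:,::-1])
E
python3 look.py
```

```text
t: 10.12
eef_pos: [0.5502, 0.0928, 0.0139]
ee_rot: [3.142, 0.0, -0.005]
force: [-2.4, 0.5, 1.5]
width: 0.0352
gripper_force: 1.0
scene raw [0.537  0.0606 0.039 ] [0.5761 0.1317 0.05  ] 61Traceback (most recent call last):
  File "look.py", line 5, in <module>
    q=P[d>0];q=q[(abs(q[:,1]-.094)<.047)&(q[:,0]>.5)&(q[:,0]<.74)&(q[:,2]>.039)&(q[:,2]<.05)];print(c,"raw",q.min(0).round(4),q.max(0).round(4),len(q))
                                                                                                            ~~~~~^^^
    return umr_minimum(a, axis, None, out, keepdims, initial, where)
ValueError: zero-size array to reduction operation minimum which has no identity
```

Run:
```python
from h import *
im,d=arm.grab_frame("scene")
cv2.imwrite("pics/s4.png",cv2.resize(im[120:260,180:390,::-1],None,fx=3.5,fy=3.5))
print(proj("scene",[[.6015,.093,.044]]))
```

```text
[[288.21740487 183.4000699 ]]
```

View pics/s4.png

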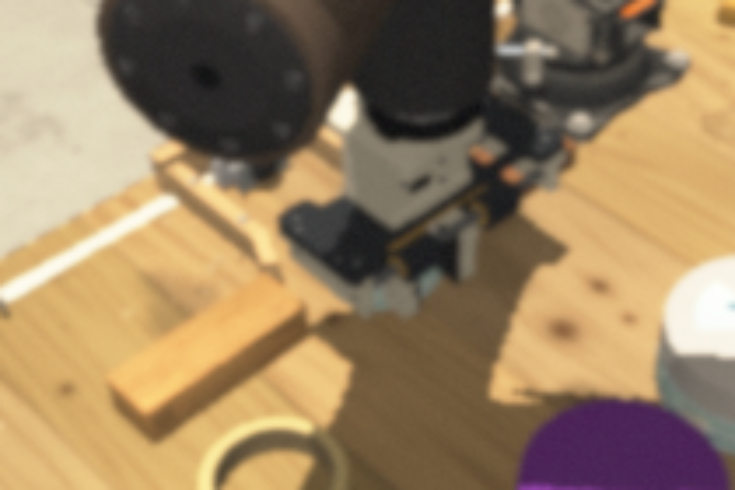

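The pot's light side shows between the fingers at about (400,290) in the crop, well clear of the pine block. I'm continuing slowly towards the bumper range.

```bash
python3 -m crank '[[[0.3,-0.05,0,0],[0.6,-0.05,0,0],[0.9,-0.05,0,0],[1.2,-0.05,0,0],[1.5,-0.05,0,0],[1.7,-0.05,0,0],[1.7,-0.05,0,0]]]'
```

```text
t: 11.2
eef_pos: [0.5929, 0.094, 0.014]
ee_rot: [-3.141, -0.001, -0.005]
force: [-0.7, 0.1, -0.6]
width: 0.0347
gripper_force: 0.0
```

```bash
cat > g.py <<'E'
import sys
from station import arm
s=arm.get_state();print(s["t"],s["eef_pos"].round(4) if hasattr(s["eef_pos"],"round") else s["eef_pos"],[round(float(f),1) for f in s["force"]])
sys.exit(int(s["force"][0]<-5.5))
E
python3 -m crank '[[[0.1,0,0,0],[0.2,0,0,0],[0.3,0,0,0],[0.3,0,0,0]]]' >/dev/null; python3 g.py && python3 -m crank '[[[0.05,0,0,0],[0.1,0,0,0],[0.1,0,0,0]]]' >/dev/null; python3 g.py && python3 -m crank '[[[0.05,0,0,0],[0.1,0,0,0],[0.1,0,0,0]]]' >/dev/null; python3 g.py && python3 -m crank '[[[0.05,0,0,0],[0.1,0,0,0],[0.1,0,0,0]]]' >/dev/null; python3 g.py && python3 -m crank '[[[0.05,0,0,0],[0.1,0,0,0],[0.1,0,0,0]]]' >/dev/null; python3 g.py && python3 -m crank '[[[0.05,0,0,0],[0.1,0,0,0],[0.1,0,0,0]]]' >/dev/null; python3 g.py
```

```text
11.7 [0.6    0.094  0.0141] [-0.1, 0.3, 0.1]
12.075 [0.6023 0.0939 0.0141] [0.2, -0.5, -0.8]
12.45 [0.6049 0.0939 0.0141] [-0.2, -0.5, -0.7]
12.825 [0.6074 0.0939 0.0141] [-0.8, 0.2, -0.1]
13.2 [0.6099 0.0939 0.0141] [-0.4, 0.5, -1.3]
13.575 [0.6124 0.0939 0.0141] [-0.1, -0.2, -0.2]
```

```bash
python3 -m crank '[[[0.05,0,0,0],[0.1,0,0,0]]]' >/dev/null; python3 g.py && python3 -m crank '[[[0.05,0,0,0],[0.1,0,0,0]]]' >/dev/null; python3 g.py && python3 -m crank '[[[0.05,0,0,0],[0.1,0,0,0]]]' >/dev/null; python3 g.py && python3 -m crank '[[[0.05,0,0,0],[0.1,0,0,0]]]' >/dev/null; python3 g.py && python3 -m crank '[[[0.05,0,0,0],[0.1,0,0,0]]]' >/dev/null; python3 g.py && python3 -m crank '[[[0.05,0,0,0],[0.1,0,0,0]]]' >/dev/null; python3 g.py
```

```text
13.825 [0.6147 0.0938 0.014 ] [-1.2, -0.1, -0.1]
14.075 [0.6173 0.0938 0.014 ] [-1.2, -0.3, -0.1]
14.325 [0.6197 0.0938 0.0141] [-1.3, 0.5, 0.2]
14.575 [0.6223 0.0938 0.014 ] [-1.7, -0.1, 0.8]
14.825 [0.6248 0.0938 0.0141] [-1.9, 0.3, -0.5]
15.075 [0.6272 0.0938 0.0141] [-1.6, 0.9, -0.4]
```

```bash
python3 -m crank '[[[0.05,0,0,0],[0.1,0,0,0]]]' >/dev/null; python3 g.py && python3 -m crank '[[[0.05,0,0,0],[0.1,0,0,0]]]' >/dev/null; python3 g.py && python3 -m crank '[[[0.05,0,0,0],[0.1,0,0,0]]]' >/dev/null; python3 g.py && python3 -m crank '[[[0.05,0,0,0],[0.1,0,0,0]]]' >/dev/null; python3 g.py && python3 -m crank '[[[0.05,0,0,0],[0.1,0,0,0]]]' >/dev/null; python3 g.py && python3 -m crank '[[[0.05,0,0,0],[0.1,0,0,0]]]' >/dev/null; python3 g.py
```

```text
15.325 [0.629  0.0936 0.014 ] [-5.6, 0.4, 3.0]
15.325 [0.629  0.0936 0.014 ] [-5.6, 0.4, 3.0]
15.325 [0.629  0.0936 0.014 ] [-5.6, 0.4, 3.0]
15.325 [0.629  0.0936 0.014 ] [-5.6, 0.4, 3.0]
15.325 [0.629  0.0936 0.014 ] [-5.6, 0.4, 3.0]
15.325 [0.629  0.0936 0.014 ] [-5.6, 0.4, 3.0]
```

```bash
python3 -m crank '[[[0.05,0,0,0],[0.05,0,0,0],[0.05,0,0,0]]]' >/dev/null; python3 g.py;python3 -m crank '[[[0,0,0,0]]]' >/dev/null; python3 g.py
```

```text
15.7 [0.6296 0.0935 0.0139] [-6.7, 0.5, 3.5]
15.825 [0.6296 0.0935 0.0139] [-6.5, 0.6, 3.5]
```

```bash
python3 -m crank '[[[0.05,0,-0.04,0],[0.1,0,-0.04,0],[0.1,0,-0.04,0]]]' >/dev/null; python3 g.py;python3 -m crank '[[[0,0,0,0]]]' >/dev/null; python3 g.py
```

```text
16.2 [0.6306 0.0931 0.014 ] [-8.7, 0.2, 1.5]
16.325 [0.6306 0.0931 0.014 ] [-9.4, 0.7, 1.8]
```

```bash
python3 -m crank '[[[0.06,0,-0.04,0],[0.12,0,-0.04,0],[0.15,0,-0.04,0],[0.15,0,-0.04,0]]]' >/dev/null; python3 g.py;python3 -m crank '[[[0,0,0,0]]]' >/dev/null; python3 g.py
```

```text
16.825 [0.632  0.0926 0.0141] [-14.3, 2.7, 2.7]
16.95 [0.632  0.0926 0.0141] [-14.0, 2.4, 2.4]
```

```bash
python3 -m crank '[[[0,0,0,0],[0,0,0,0],[0,0,0,0],[0,0,0,0],[0,0,0,0]]]' >/dev/null; python3 g.py;python3 -m crank '[[[0,0,0,0],[0,0,0,0],[0,0,0,0],[0,0,0,0],[0,0,0,0],[0,0,0,0]]]' >/dev/null; python3 g.py
```

```text
17.575 [0.632  0.0926 0.0141] [-14.3, 1.4, 2.1]
18.325 [0.6319 0.0926 0.0141] [-13.7, 1.1, 0.6]
```

```bash
python3 -m crank '[[[-0.1,0,0,0],[-0.2,0,0,0],[-0.3,0,0,0],[-0.45,0,0,0],[-0.7,0,0,0],[-1.2,0,0,0],[-2,0,0,0],[-3,0,0,0],[-3,0,0,0]]]';python3 -m crank '[[[0,0,-2,0],[0,0,-4,0],[-1,0,-6,0],[-2.5,0,-8,0],[-4,0,-8,0],[-4,0,-8,0],[-4,0,-8,0]]]'
cat > fin.py <<'E'
from h import *
p=np.load("dock.npy")
for c in("scene","top"):
    im,d=arm.grab_frame(c);P=cloud(c,d)
    q=P[d>0];q=q[(abs(q[:,1]-.094)<.046)&(q[:,0]>.6)&(q[:,0]<.75)&(q[:,2]>.04)&(q[:,2]<.05)]
    if len(q): print(c,"pot",((q.min(0)+q.max(0))/2).round(4),np.ptp(q,axis=0).round(4),"dock",(((q.min(0)+q.max(0))/2)[:2]-p[:2]).round(4))
    for th in("masking_tape","pine_block"):
        r=arm.trace(th,c)
        if r: m=P[r[0]["mask"]&(d>0)];m=m[m[:,2]>.012];print(c,th,((m.max(0)+m.min(0))/2).round(3))
    cv2.imwrite(f"pics/f_{c}.png",cv2.resize(im[60:260,170:490,::-1],None,fx=2.4,fy=2.4))
E
python3 fin.py
```

```text
t: 19.45
eef_pos: [0.5602, 0.0939, 0.0164]
ee_rot: [-3.142, 0.0, -0.004]
force: [1.1, -0.2, 0.2]
width: 0.0354
gripper_force: 0.0
t: 20.32
eef_pos: [0.4626, 0.0948, 0.2165]
ee_rot: [-3.141, -0.001, -0.004]
force: [0.8, -0.3, -0.5]
width: 0.0349
gripper_force: 0.0
scene pot [0.6802 0.095  0.0436] [0.0907 0.0891 0.007 ] dock [0.0049 0.0009]
scene masking_tape [0.494 0.282 0.02 ]
scene pine_block [0.606 0.244 0.025]
```

View pics/f_scene.png

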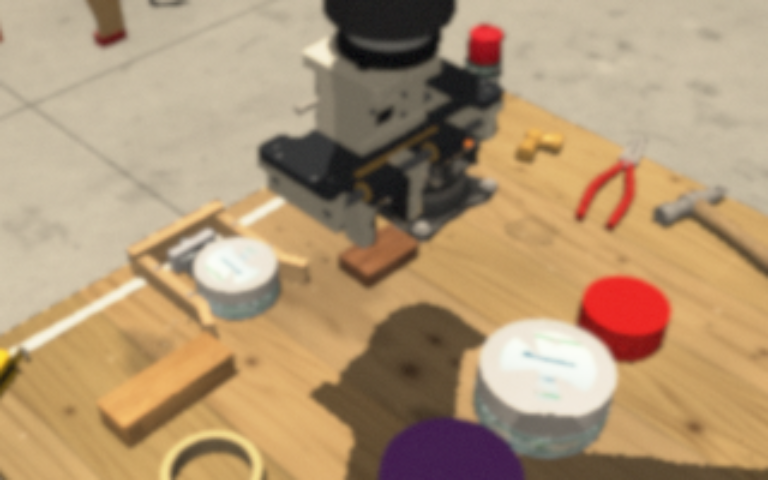

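The pot stands in the dock at (237,275) in the crop, about 5 mm in x and 1 mm in y from the dock origin. The tape and pine block have not moved, and the robot is clear.

```bash
python3 -m crank '[[[0,0,0,0],[0,0,0,0],[0,0,0,0]]]' && python3 -c "
from station import arm
print(arm.job_done())"
```

```text
t: 21.0
eef_pos: [0.4622, 0.0945, 0.216]
ee_rot: [3.142, 0.0, -0.005]
force: [-0.5, -1.6, -0.4]
width: 0.0348
gripper_force: 0.0
the job is handed in; nothing more can be done
None
```

The grease pot was pushed through the gap into its dock and pressed against the bumper for about 1.5 s at about 14 N measured at the wrist (roughly 12 N on the bumper after friction); it was left standing there, the robot backed clear, and the job was handed in at about 21 s.

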